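# Close up a ring wax mould: core in, top half on, toggle clamp locked

### The arm

A 7-joint arm with a two-finger parallel gripper is mounted at the origin on a cart in front of the work surface, level with it; the furniture and walls round the work are solid. World frame = base frame: x ahead of the robot, y to its left, z up, the work surface at z = 0. Lengths are in m, angles in rad, forces in N, time in s.
With the tool pointing down it reaches from about 0.425 to 1.025 m from the base axis. Payload 9.4 kg.
Tool frame: the origin (TCP) lies at the very end of the fingers, on their centre line; the grasp point (between the pads) lies 19 mm behind it; z points along the fingers, y is the line along which they close (so a half turn about z gives the same grasp; the last joint's range is limited). The gripper opens to 93 mm and grips with 3 to 60 N. Pads are 15 mm wide; open, the fingers measure 128 mm over their backs; the gripper's body (75 mm by 188 mm) begins 65 mm behind the grasp point.
Start: joints at [-1.411, 0.599, -0.003, 1.599, 0.002, 0.943, -0.08], TCP at [0.17, 0.705, 0.219] pointing down, gripper open.
Joint ranges: [-2.57, 2.57], [-0.35, 1.97], [-1.29, 1.29], [0.11, 2.56], [-1.05, 4.19], [0.11, 1.86], [-2.63, 2.63]. Speed limits (rad/s): [2.22, 2.22, 3.01, 3.01, 3.14, 3.14, 3.14].

### API

Orientations are given as a 3x3 rotation matrix whose columns are the frame's x, y, z axes.
In Python, from workcell import manip gives the robot as it stands.
- The arm moves only by the shell command python3 -m crank 'ROWS' [FORCE]. ROWS is JSON, a list of rows, each an object of numbers: "x", "y", "z": the shift along the world's x, y, z in mm; "roll": the turn about the world's z in rad; "claw": the closure, from -1 (fully open) to 1 (shut). A call has 1 to 10 rows; each row shifts and turns the commanded pose from where the row before left it; what a row does not reach is not made up. A row lasts 1/8 s, in which the tool goes at most 62.5 mm and 10.7 degrees, less where a joint would pass 70% of its speed; a pose out of reach is approached as far as the arm can. A call with a gripper value outside its range is refused whole. The fingers move at their own pace and stop on an object; FORCE is the grip in N (left out, the last holds). Time passes only in rows, so rows that do not move let the fingers close. It gives the time, the measured TCP pose, the force, the opening and the grip force at its end, in the units of the state.
- manip.state(): the state, without advancing time (a new reading comes with each control period).
- manip.grab_frame(name): name is "scene" or "top" or "wrist"; returns a dict with "color" (420x560x3 uint8, red, green, blue), "K" (3x3 intrinsics, pixels), "extrinsics" (4x4, takes a point from camera to world coordinates). Camera axes: x right, y down, z forward; pixel columns grow to the right and rows downward; lengths in m; the calibration is good to about 2 mm. A picture is of the moment at which its call begins. There is no depth.
- manip.hand_in(): hands the job in; it is judged then, once.
Trained networks look in the newest picture that a camera, given by its name, has taken for a name from the list of things; names that differ only in an ending like _2 or _b are one class to them, and where a whole thing is asked for, a point or a joint stands for the part that bears it (a point fixed in the world has none). Each returns a list of dicts, best first, with "score" (0 to 1); they miss things now and then, are a little off and sometimes report something else, mostly with a low value. They report only what shows in the picture. A call takes as long as a camera call. They do not tell look-alikes from the thing itself.
- manip.look_for(camera, target): "position" ([x, y, z] in m, in the coordinates of the camera as it stood for that picture, good to about 4 mm: the middle of the surface that is visible of it).
- manip.trace(camera, target): "mask" (420x560 bool, what is visible of it).
The state is a dict: "t": time; "qpos": joint angles; "dq": joint speeds; "effort": joint torques, N m; "eef_pos": TCP position; "tcp_rot": TCP orientation; "ft_force": force on the tool from outside, world axes, zero at the start; "torque": the same for the moment, N m; "finger_gap": finger opening in m; "finger_force": force on a finger pad.
Only numpy, scipy, OpenCV 4.12 (cv2) and the standard library are available. Lean on these libraries where they do the work, as an engineer would, in place of code of your own. Each camera call takes 0.05 s, during which the arm holds its last target. There are 200 camera calls.

### The job

Close up the ring mould in the bench press so that wax can be injected: lay the steel ring core in the groove of the lower mould half, its flange dropped into the slot and its black grip sticking out on the side away from the clamp, then set the upper half on top, its flange slot over the flange, so that the two halves meet flush. Then push the red handle of the toggle clamp down until it is fully home and stays locked with its rubber foot pressing on the upper half. Do not shift the things lying about.

Things in the scene. Friction and masses are not known exactly. Their poses are not given: they have to be found in the camera images.
- nest (a point): Frame of the press, fixed on the bench: middle of the top (parting) face of the lower mould half, 32 mm above the bench. z up; y along the groove, +y away from the clamp, -y to the clamp. Lower half: bare aluminium block 56 (x) x 80 (y) x 22 mm, screwed to a black base plate 10 mm thick (x within 42, y from -192 to +56 mm). Open half-round groove of radius 7.3 mm along its top, axis in that face
- flange_slot (a point): Middle of the mouth of the cross slot for the core's flange in the lower half, at nest (0, +28, 0) mm: 9 mm wide in y, 30 mm in x, 13.5 mm deep. Axes as nest. The ring cavity lies at nest y = 0; from it a 6 mm wide filling channel runs out to the -x side
- guide_top (a point): Top of the flared lip of one of the four steel corner guides, on the +x side near the +y corner, 15 mm above the parting face. They leave the upper half 1.3 mm of play on each side (the lips catch it from 4 mm off), cover only the last 13 mm of each side towards the corners, and all lie within x = 38 and y = 50 mm of nest
- core_grip_seat (a point): Point fixed in the press at nest (0, +71, 0) mm: where the middle of the core's grip lies when the core is seated (it settles 0.3 mm lower). Axes as nest. The grip then hangs free beside the block, its underside 20 mm above the bench; the 10 mm base plate below ends at y = +56 mm
- ring_core_grip (a point): Middle of the black flat-sided grip (16 x 50 x 24 mm in x, y, z) of the loose ring core, 12 mm above the bench as it lies. z up; from here neck and bright rod, 14 mm thick, run along -y and end at y = -111 mm, axis through this point. Flange 26 x 5 x 24 mm with its middle at y = -43 mm. 0.13 kg, centre of mass at y = -37 mm. Pinch across x. Seated: this point at core_grip_seat, y along nest's y
- ring_core: The same ring core, 136 mm long; origin on the underside of its grip, 12 mm below the grip's middle
- upper_half_center (a point): Centre of the loose upper mould half, aluminium, 56 (x) x 80 (y) x 22 (z) mm, 0.24 kg, lying on its parting face; plain top with a brass button in the middle. z up. Underneath: groove along y (radius 8 mm), slot for the flange at y = +22 to +34 mm, channel to -x. It goes on one way round only: x, y along nest's. Pinch across its 56 mm (x), midway along y. Seated: this point 11 mm above nest
- upper_half: The same upper mould half; origin in the middle of its underside (parting face)
- clamp_handle (a joint): Handle of the over-centre toggle clamp, rad against the pressure arm: 0 open as at the start, grows as the handle is swung down; dead centre about 3.03, stop (locked) 3.09. It turns about the press's x axis and swings outwards and down, away from the mould. It takes about 2 N at the grip at first, up to about 6 N over the last 20 degrees, where the sprung foot is squeezed
- handle_grip (a point): On the axis of the red round grip (17 mm thick) of the clamp handle, 95 mm from its pivot, 32 mm short of its end; y along the handle to that end. It moves in the plane x = 0 of nest: (y, z) = (-171, +131) mm open, handle 63 degrees above level; (-188, +128) at 49; (-199, +120) at 35; (-200, +109) at 23; (-196, +95) at 12; (-193, +85) at 6; (-187, +62) at -8; (-185, +53) at -14 degrees, locked
- handle_pivot (a point): Pivot between handle and pressure arm; it moves with the arm, in nest (y, z) from (-128, +46) mm open to (-93, +76) mm locked
- clamp_pivot (a point): Fixed pivot of the pressure arm, at nest (0, -98, +46) mm. Open, the arm (10 mm wide, 110 mm long) leans 10 degrees back from upright, its end 155 mm above the parting face; its foot, pointing to the mould, ends 84 mm short of nest in y; the red grip stands off on the arm's far side, with 40 mm of free room between for pushing it over. Closed, the arm lies level over the mould
- clamp_foot: Sprung spindle of the pressure arm with a black rubber foot, 18 mm across; locked, it presses on the middle of the upper half with about 8 N
- phone: Phone lying on the bench, 75 x 147 x 9 mm, origin under its middle; bystander, leave alone
- masking_tape: Roll of masking tape, 104 mm across, 25 mm high, lying flat, origin under its middle; bystander
- bristle_brush: Brush with a wooden back, 17 x 162 x 19 mm, its length along y, origin under its middle; bystander
There are look-alikes about, which are no part of the job. Of the things that look like the ring_core, the larger one is meant.

How it is judged:
On the way, in this order (a step that is already met when the one before it is completed fails the run):
1. the ring core lies in the groove of the lower half, flange in its slot, and is let go (x of ring_core_grip in the frame of nest between -0.003 and 0.003 m and y of ring_core_grip in the frame of nest between 0.0665 and 0.0755 m and z of ring_core_grip in the frame of nest between -0.004 and 0.0025 m and angle between the y axis of ring_core_grip and the y axis of nest, either way round below 0.06 rad and contact force between the fingers and ring_core below 0.2 N), for 0.2 s.
2. the upper half lies between the corner guides over the core, closed to within 5 mm, and is let go, the clamp still open (x of ring_core_grip in the frame of nest between -0.003 and 0.003 m and y of ring_core_grip in the frame of nest between 0.0665 and 0.0755 m and z of ring_core_grip in the frame of nest between -0.004 and 0.0025 m and angle between the y axis of ring_core_grip and the y axis of nest, either way round below 0.06 rad and x of upper_half_center in the frame of nest between -0.004 and 0.004 m and y of upper_half_center in the frame of nest between -0.004 and 0.004 m and z of upper_half_center in the frame of nest between 0.009 and 0.016 m and angle between upper_half_center's own z axis and vertical below 0.12 rad and contact force between the fingers and upper_half below 0.2 N and value of joint clamp_handle below 2.3 rad), for 0.2 s.
3. the toggle clamp is swung down past its dead centre to its stop, the foot pressing on the upper half (value of joint clamp_handle above 3.06 rad and contact force between clamp_foot and upper_half above 4 N), for 0.2 s.
At the end, for the whole second after the job is handed in: Core in the groove: grip within 3 mm across, 4.5 mm along, +2.5/-4 mm in height of its seat, in line within 0.06 rad. Upper half flush on the lower within 3 mm in x and y, 2 mm in z, 0.04 rad. Clamp handle past dead centre (over 3.06 rad), foot pressing on the upper half with over 4 N. All still (all of step 3 and x of ring_core_grip in the frame of nest between -0.003 and 0.003 m and y of ring_core_grip in the frame of nest between 0.0665 and 0.0755 m and z of ring_core_grip in the frame of nest between -0.004 and 0.0025 m and angle between the y axis of ring_core_grip and the y axis of nest, either way round below 0.06 rad and x of upper_half_center in the frame of nest between -0.003 and 0.003 m and y of upper_half_center in the frame of nest between -0.003 and 0.003 m and z of upper_half_center in the frame of nest between 0.009 and 0.013 m and angle between upper_half_center's own z axis and vertical below 0.04 rad and linear speed of each of upper_half, ring_core below 0.02 m/s); the robot touches nothing.
It fails at once if the phone is shifted by more than 30 mm (distance of phone from where it was at the start of the episode above 0.03 m).
It fails at once if the roll of masking tape is shifted by more than 30 mm (distance of masking_tape from where it was at the start of the episode above 0.03 m).
It fails at once if the bristle brush is shifted by more than 30 mm (distance of bristle_brush from where it was at the start of the episode above 0.03 m).
It also fails if it takes over 72 s, if anything falls off the work surface, if the arm or the gripper's body presses on something with over 40 N, if the wrist force passes 120 N, or if a joint passes its speed limit or range.

## Working session

There is one attempt and no reset: what is moved stays moved. The work goes in short steps, Python scripts to look and compute and a shell command to move; the robot and the scene stay as the last step left them, time stands still between calls to the robot, and variables do not carry over. Pictures are saved under pics/ and viewed, at most 10 in all, crops included, and the job is handed in when it is done.

```bash
mkdir -p pics; cat > h.py <<'E'
from workcell import manip
import numpy as np, cv2
def shot(c,n=None):
    f=manip.grab_frame(c)
    if n: cv2.imwrite('pics/'+n,f['color'][:,:,::-1])
    return f
def ray(f,u,v,z):
    K,E=np.array(f['K']),np.array(f['extrinsics'])
    d=E[:3,:3]@np.linalg.solve(K,[u,v,1]); o=E[:3,3]
    return o+d*(z-o[2])/d[2]
def pix(f,p):
    K,E=np.array(f['K']),np.array(f['extrinsics'])
    q=K@(E[:3,:3].T@(np.array(p)-E[:3,3])); return q[:2]/q[2]
def look(c,f,names):
    E=np.array(f['extrinsics'])
    for n in names:
        for d in manip.look_for(c,n):
            p=E[:3,:3]@np.array(d['position'])+E[:3,3]
            print(c,n,round(d['score'],2),p.round(3),pix(f,p).round())
E
python3 - <<'E'
from h import *
print(manip.state())
for c in('top','scene'):
    f=shot(c,c+'1.png'); print(c,np.array(f['extrinsics']).round(3).tolist(),np.array(f['K'])[0,0])
    look(c,f,['ring_core','upper_half','handle_grip','clamp_foot','guide_top','phone','masking_tape','bristle_brush'])
E
```

```text
{'t': 0.0, 'qpos': array([-1.41070249,  0.60014637, -0.00252492,  1.60012938,  0.00185067,
        0.94293223, -0.07982282]), 'dq': array([-0.00067112,  0.00161967,  0.0008595 , -0.00037042,  0.00043152,
        0.00057376, -0.00101404]), 'effort': array([-6.66382748e-04, -7.65055275e+01,  1.49739325e+00, -2.52344102e+01,
       -5.23692300e-02,  1.70040701e-02,  1.36734843e-04]), 'eef_pos': array([0.17000158, 0.70427025, 0.2177451 ]), 'tcp_rot': array([[-9.72106921e-01,  2.34538056e-01, -1.82968909e-04],
       [ 2.34538044e-01,  9.72105618e-01, -1.60421833e-03],
       [-1.98385145e-04, -1.60238492e-03, -9.99998697e-01]]), 'ft_force': array([-0.69669194, -0.23247489, -0.42345358]), 'torque': array([ 0.02860566, -0.04281794,  0.03058222]), 'finger_force': 0.0, 'finger_gap': 0.09318253889604619}
top [[0.022, -0.996, 0.084, 0.477], [-0.999, -0.024, -0.031, -0.104], [0.033, -0.083, -0.996, 1.092], [0.0, 0.0, 0.0, 1.0]] 443.39247478834386
top ring_core 0.8 [ 0.434 -0.145  0.017] [285. 263.]
top ring_core 0.46 [ 0.364 -0.048  0.015] [244. 292.]
top upper_half 0.62 [ 0.487 -0.012  0.027] 
[... 347 characters left out ...]
.637, -0.316, 0.703, -0.109], [-0.771, -0.243, 0.589, -0.69], [-0.015, -0.917, -0.399, 0.513], [0.0, 0.0, 0.0, 1.0]] 424.5917117902081
scene ring_core 0.76 [ 0.431 -0.151  0.021] [253. 279.]
scene ring_core 0.64 [ 0.359 -0.053  0.01 ] [196. 282.]
scene upper_half 0.56 [ 0.477 -0.025  0.025] [227. 251.]
scene handle_grip 0.6 [ 0.52  -0.291  0.157] [334. 224.]
scene clamp_foot 0.38 [ 0.574 -0.236  0.184] [327. 196.]
scene guide_top 0.65 [ 0.538 -0.262  0.038] [326. 268.]
scene phone 0.55 [0.718 0.038 0.008] [274. 216.]
scene masking_tape 0.9 [ 0.723 -0.307  0.021] [385. 248.]
scene bristle_brush 0.82 [ 0.349 -0.318  0.004] [291. 340.]
scene bristle_brush 0.54 [ 0.434 -0.153  0.017] [255. 280.]
```

```bash
python3 - <<'E'
import cv2
a=cv2.imread('pics/top1.png')[110:330,170:400]; cv2.imwrite('pics/topc.png',cv2.resize(a,None,fx=2.7,fy=2.7,interpolation=cv2.INTER_CUBIC))
a=cv2.imread('pics/scene1.png')[150:370,160:430]; cv2.imwrite('pics/scenec.png',cv2.resize(a,None,fx=2.7,fy=2.7,interpolation=cv2.INTER_CUBIC))
E
```

```text
(no output)
```

View pics/topc.png

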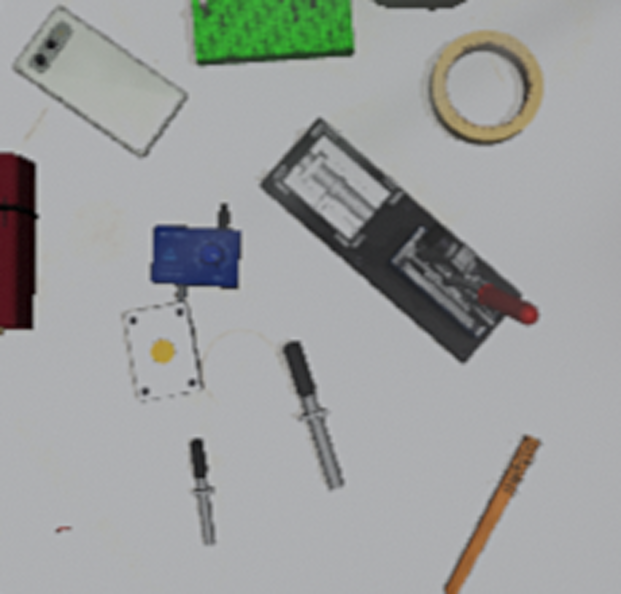

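View pics/scenec.png

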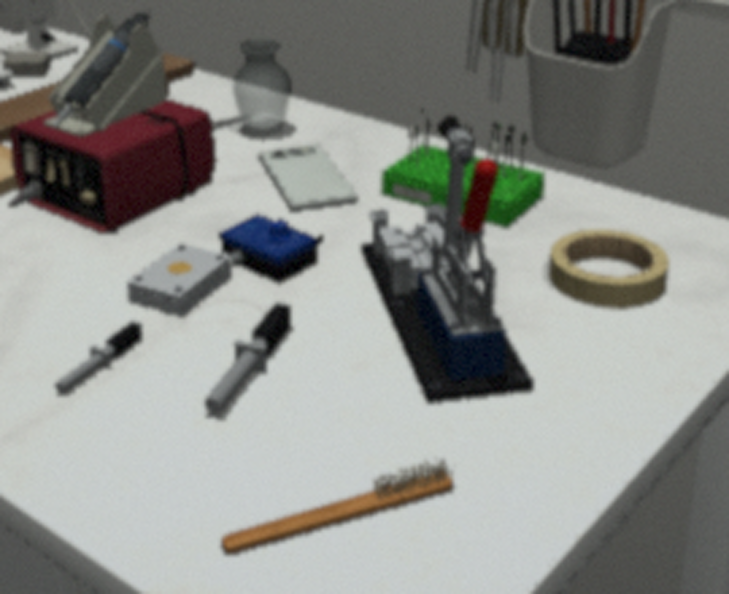

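Seen in the top crop: the large core has its black grip at crop (299,370) and tip at (335,487). The small core, a look-alike, has its grip at (199,458). The brush (490,515) could also be mistaken for it. I choose the large one (image px ~281,247). The upper half with the brass button is at (163,350) and the blue box beside it (197,255) is not part of the job. The press's mould end is at (325,190) and its clamp and red handle at (510,305). The scene crop agrees. I'll move over with the wrist camera for the close check.

```bash
python3 -m crank '[{"z":40,"x":40,"y":-20,"roll":-0.18},{"z":45,"x":40,"y":-20,"roll":-0.18},{"z":45,"x":40,"y":-20,"roll":-0.18},{"x":30,"y":-50,"roll":-0.18},{"x":30,"y":-50,"roll":-0.18},{"x":30,"y":-50,"roll":-0.18},{"x":20,"y":-55,"roll":-0.18},{"x":10,"y":-60,"roll":-0.18},{"x":10,"y":-60,"roll":-0.18},{"y":-60,"roll":-0.18}]'
python3 -m crank '[{"y":-60,"roll":-0.18},{"y":-60,"roll":-0.18},{"y":-60,"roll":-0.18},{"y":-60,"roll":-0.18},{"y":-60,"roll":-0.09},{"y":-30},{}]'
python3 - <<'E'
from h import *
print(manip.state()['eef_pos'],manip.state()['tcp_rot'][:,1])
f=shot('wrist','w1.png'); print(np.array(f['extrinsics']).round(3).tolist(),np.array(f['K'])[0,0])
look('wrist',f,['ring_core','ring_core_grip','upper_half'])
E
```

```text
[0.17010552 0.70475444 0.21865659] [2.34587284e-01 9.72095060e-01 2.66085219e-05]
[[0.234, 0.937, 0.259, 0.099], [0.972, -0.225, -0.062, 0.722], [0.0, 0.266, -0.964, 0.384], [0.0, 0.0, 0.0, 1.0]] 361.6362566194372validation failed for argument at $[0]...
validation failed for argument at $[0]...
```

View pics/w1.png

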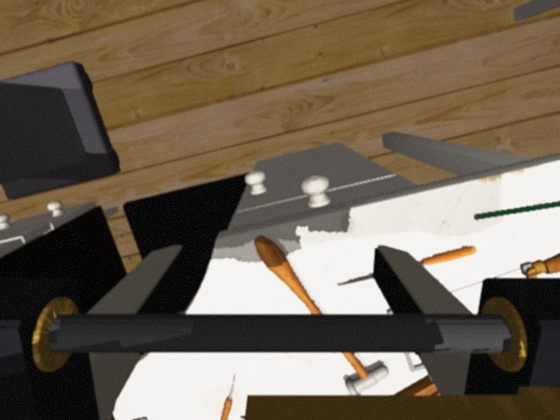

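The wrist picture shows only the floor and bench edge because the move was refused. I'll give every field in each row.

```bash
python3 -m crank '[{"z":40,"x":40,"y":-20,"roll":-0.18,"claw":-1},{"z":45,"x":40,"y":-20,"roll":-0.18,"claw":-1},{"z":45,"x":40,"y":-20,"roll":-0.18,"claw":-1},{"x":30,"y":-50,"z":0,"roll":-0.18,"claw":-1},{"x":30,"y":-50,"z":0,"roll":-0.18,"claw":-1},{"x":30,"y":-50,"z":0,"roll":-0.18,"claw":-1},{"x":20,"y":-55,"z":0,"roll":-0.18,"claw":-1},{"x":10,"y":-60,"z":0,"roll":-0.18,"claw":-1},{"x":10,"y":-60,"z":0,"roll":-0.18,"claw":-1},{"x":0,"y":-60,"z":0,"roll":-0.18,"claw":-1}]'
```

```text
t: 2.35
eef_pos: [0.4194, 0.2583, 0.3475]
tcp_rot: [[0.455, 0.89, 0.001], [0.89, -0.455, 0.0], [0.001, 0.0, -1.0]]
ft_force: [0.8, -0.5, 0.0]
finger_gap: 0.093
finger_force: 0.0
```

```bash
python3 -m crank '[{"x":0,"y":-60,"z":0,"roll":-0.18,"claw":-1},{"x":0,"y":-60,"z":0,"roll":-0.18,"claw":-1},{"x":0,"y":-60,"z":0,"roll":-0.18,"claw":-1},{"x":0,"y":-60,"z":0,"roll":-0.18,"claw":-1},{"x":0,"y":-60,"z":0,"roll":-0.08,"claw":-1},{"x":10,"y":-60,"z":0,"roll":0,"claw":-1},{"x":10,"y":-20,"z":0,"roll":0,"claw":-1},{"x":0,"y":0,"z":0,"roll":0,"claw":-1}]'
python3 - <<'E'
from h import *
f=shot('wrist','w2.png'); print(np.array(f['extrinsics']).round(3).tolist())
look('wrist',f,['ring_core','ring_core_grip','upper_half','guide_top'])
E
```

```text
t: 3.35
eef_pos: [0.4391, -0.1212, 0.3474]
tcp_rot: [[0.955, 0.297, 0.0], [0.297, -0.955, -0.001], [0.0, 0.001, -1.0]]
ft_force: [0.0, 0.1, 0.0]
finger_gap: 0.0925
finger_force: 0.0
[[0.297, -0.921, -0.253, 0.51], [-0.955, -0.287, -0.08, -0.099], [0.001, 0.265, -0.964, 0.513], [0.0, 0.0, 0.0, 1.0]]
wrist ring_core 0.89 [ 0.437 -0.142  0.02 ] [293. 170.]
wrist ring_core 0.69 [ 0.368 -0.045  0.014] [213. 196.]
wrist ring_core_grip 0.81 [ 0.367 -0.049  0.011] [215. 197.]
wrist ring_core_grip 0.66 [ 0.443 -0.147  0.017] [298. 167.]
wrist upper_half 0.56 [ 0.486 -0.012  0.017] [211. 107.]
wrist guide_top 0.84 [ 0.571 -0.229  0.029] [390.  92.]
```

View pics/w2.png

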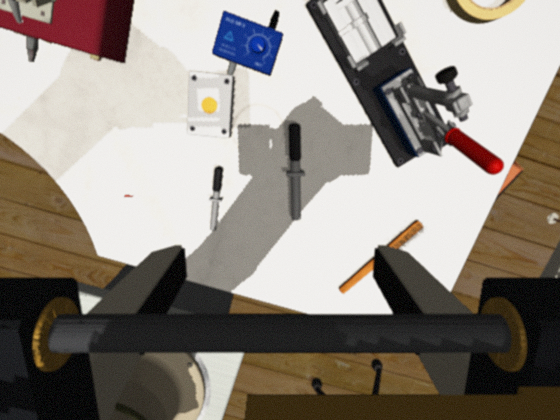

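The large core is at (294,137) to (296,217). The small one is at (217,172), the upper half at (210,103), and the mould at the top around (355,40). I'll fit the core and upper half from their masks.

```bash
cat >> h.py <<'E'
def masks(c,n):
    return [np.array(d['mask']) for d in manip.trace(c,n) if np.array(d['mask']).sum()>50]
def topts(f,m,z):
    v,u=np.nonzero(m); return np.array([ray(f,a,b,z)[:2] for a,b in zip(u,v)])
E
python3 - <<'E'
from h import *
f=shot('wrist')
for m in masks('wrist','ring_core'):
    P=topts(f,m,.012); c=P.mean(0); w,V=np.linalg.eigh(np.cov((P-c).T)); a=V[:,1]*np.sign(V[0,1])
    s=(P-c)@a; print('core n',len(P),'len',np.ptp(s),'ang',np.degrees(np.arctan2(a[1],a[0])),'end+',c+a*s.max(),'grip',c+a*(s.max()-.025),'from tip',c+a*(s.min()+.111))
for m in masks('wrist','upper_half'):
    P=topts(f,m,.022); r=cv2.minAreaRect((P*1000).astype(np.float32)); print('upper',r)
for c in('top',):
    g=shot(c)
    for m in masks(c,'upper_half'): print('upper top',cv2.minAreaRect((topts(g,m,.022)*1000).astype(np.float32)))
    for n in('ring_core',):
      for m in masks(c,n):
        P=topts(g,m,.012); k=P.mean(0); w,V=np.linalg.eigh(np.cov((P-k).T)); a=V[:,1]*np.sign(V[0,1]); s=(P-k)@a; print(c,len(P),np.ptp(s),np.degrees(np.arctan2(a[1],a[0])),k+a*(s.max()-.025),k+a*(s.min()+.111))
a=f['color'][0:200,160:430,::-1]; cv2.imwrite('pics/w2c.png',cv2.resize(a,None,fx=2.9,fy=2.9,interpolation=cv2.INTER_CUBIC))
E
```

```text
core n 1061 len 0.13852053387580554 ang 19.104184725546826 end+ [ 0.49998229 -0.12380031] grip [ 0.47635916 -0.13198249] from tip [ 0.47397745 -0.13280742]
core n 467 len 0.09375076520374989 ang 9.255273714579271 end+ [ 0.41143613 -0.04217603] grip [ 0.38676159 -0.04619686] from tip [ 0.4284608  -0.03940177]
upper ((488.27801513671875, -12.127735137939453), (79.7735595703125, 58.252288818359375), 11.684626579284668)
upper top ((487.39996337890625, -12.760944366455078), (79.03152465820312, 56.75469207763672), 11.769497871398926)
```

View pics/w2c.png

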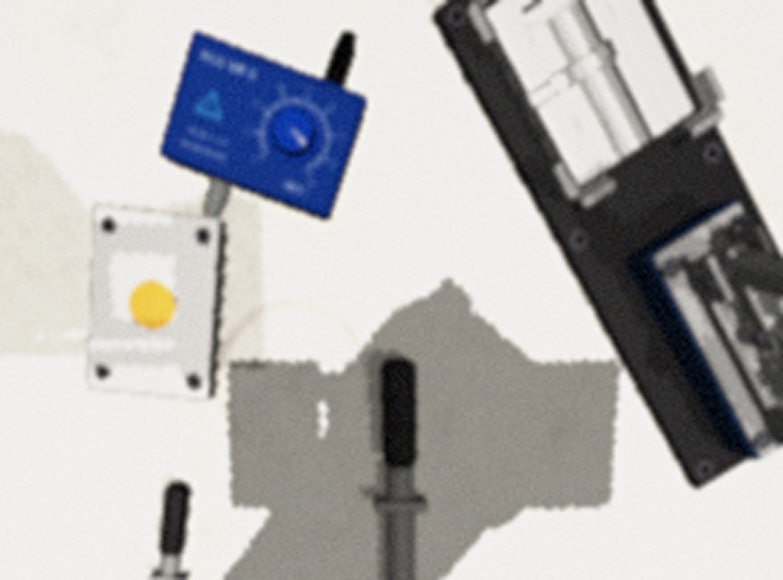

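The crop confirms it: the larger core is at crop (398,430), 138 mm long in the mask against 136 given. The lower half with its groove is at (590,90), the channel going to the left. The upper half is at (155,300). Reaching for the core now.

```bash
python3 -m crank '[{"x":15,"y":-7,"z":-55,"roll":0.02,"claw":-1},{"x":15,"y":-6,"z":-57,"roll":0,"claw":-1},{"x":0,"y":0,"z":-60,"roll":0,"claw":-1},{"x":0,"y":0,"z":-60,"roll":0,"claw":-1},{"x":0,"y":0,"z":-50,"roll":0,"claw":-1},{"x":0,"y":0,"z":-30,"roll":0,"claw":-1},{"x":0,"y":0,"z":-15,"roll":0,"claw":-1},{"x":0,"y":0,"z":-14,"roll":0,"claw":-1},{"x":0,"y":0,"z":0,"roll":0,"claw":-1}]'
python3 - <<'E'
from h import *
f=shot('wrist')
look('wrist',f,['ring_core','ring_core_grip'])
E
```

```text
t: 5.03
eef_pos: [0.4686, -0.1327, 0.0055]
tcp_rot: [[0.948, 0.319, -0.001], [0.319, -0.948, 0.001], [-0.001, -0.001, -1.0]]
ft_force: [0.3, 0.1, -0.3]
finger_gap: 0.0929
finger_force: 0.0
wrist ring_core 0.73 [ 0.471 -0.129  0.028] [272. 278.]
wrist ring_core_grip 0.68 [ 0.471 -0.137  0.02 ] [289. 275.]
wrist ring_core_grip 0.2 [ 0.574 -0.2    0.01 ] [507.  98.]
```

```bash
python3 -m crank '[{"x":0,"y":0,"z":0,"roll":0,"claw":1},{"x":0,"y":0,"z":0,"roll":0,"claw":1},{"x":0,"y":0,"z":0,"roll":0,"claw":1},{"x":0,"y":0,"z":0,"roll":0,"claw":1},{"x":0,"y":0,"z":0,"roll":0,"claw":1},{"x":0,"y":0,"z":0,"roll":0,"claw":1}]' 50
```

```text
t: 5.92
eef_pos: [0.4689, -0.1327, 0.0063]
tcp_rot: [[0.948, 0.319, -0.0], [0.319, -0.948, 0.0], [-0.0, -0.0, -1.0]]
ft_force: [-0.4, 0.4, -0.4]
finger_gap: 0.038
finger_force: 0.0
```

```bash
python3 -m crank '[{"x":0,"y":0,"z":0,"roll":0,"claw":1},{"x":0,"y":0,"z":0,"roll":0,"claw":1},{"x":0,"y":0,"z":0,"roll":0,"claw":1},{"x":0,"y":0,"z":0,"roll":0,"claw":1}]'
```

```text
t: 6.42
eef_pos: [0.4689, -0.1327, 0.0063]
tcp_rot: [[0.948, 0.319, -0.0], [0.319, -0.948, -0.0], [-0.0, 0.0, -1.0]]
ft_force: [1.1, -0.2, 0.1]
finger_gap: 0.0159
finger_force: 49.8
```

```bash
python3 -m crank '[{"x":0,"y":0,"z":15,"roll":0,"claw":1},{"x":0,"y":0,"z":35,"roll":0,"claw":1},{"x":0,"y":0,"z":50,"roll":0,"claw":1},{"x":0,"y":0,"z":50,"roll":0,"claw":1},{"x":0,"y":0,"z":0,"roll":0,"claw":1}]'
python3 - <<'E'
from h import *
f=shot('top','top2.png')
C=[ray(f,170+u/2.7,110+v/2.7,.010)[:2] for u,v in((320,119),(262,184),(466,362),(522,295))]
C=np.array(C); print(C.round(4)); print([np.linalg.norm(C[i]-C[(i+1)%4]).round(4) for i in range(4)])
y=(C[1]-C[2])/np.linalg.norm(C[1]-C[2]); print(np.degrees(np.arctan2(y[1],y[0])))
e=(C[0]+C[1])/2; print('nest',e-y*.056)
for n in('clamp_pivot','guide_top'):
  for m in masks('top',n):
    r=cv2.minAreaRect((topts(f,m,.010)*1000).astype(np.float32)); print(n,m.sum(),r)
a=f['color'][140:250,255:385,::-1]; cv2.imwrite('pics/top2c.png',cv2.resize(a,None,fx=5.4,fy=5.4,interpolation=cv2.INTER_CUBIC))
E
```

```text
t: 7.05
eef_pos: [0.4703, -0.1327, 0.1589]
tcp_rot: [[0.947, 0.32, 0.005], [0.32, -0.947, -0.0], [0.004, 0.002, -1.0]]
ft_force: [0.2, -0.8, -2.4]
finger_gap: 0.0155
finger_force: 49.8
[[ 0.7016 -0.148 ]
 [ 0.64   -0.0964]
 [ 0.4825 -0.2849]
 [ 0.5444 -0.3354]]
[np.float64(0.0803), np.float64(0.2457), np.float64(0.08), np.float64(0.2446)]
50.10508984837903
nest [ 0.63488115 -0.16516129]
clamp_pivot 3396 ((586.7134399414062, -224.32449340820312), (273.29150390625, 88.28675842285156), 49.80545425415039)
clamp_pivot 668 ((488.7851867675781, -12.57733154296875), (82.7187728881836, 60.02530288696289), 12.207104682922363)
clamp_pivot 383 ((347.08172607421875, -308.62835693359375), (15.98875904083252, 156.11557006835938), 61.14475631713867)
guide_top 3353 ((585.3931884765625, -224.55764770507812), (271.53558349609375, 87.36345672607422), 50.0705680847168)
guide_top 601 ((487.85919189453125, -11.314071655273438), (77.44371032714844, 56.31927490234375), 12.71461296081543)
```

View pics/top2c.png

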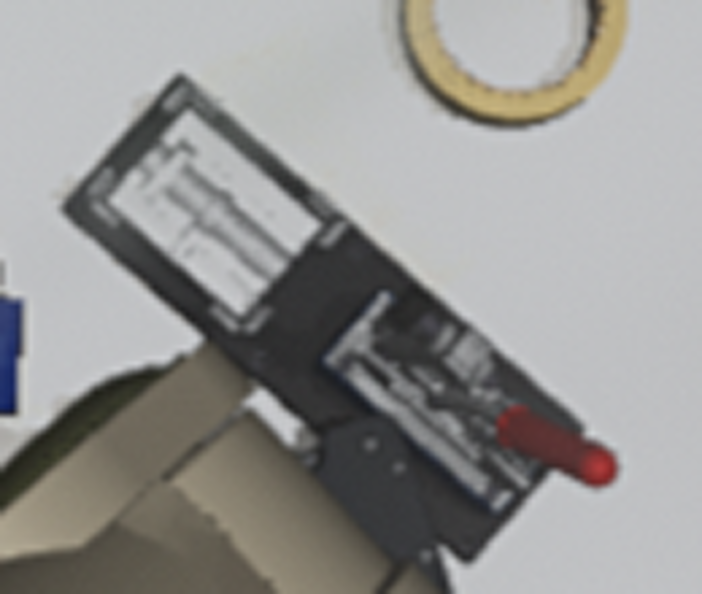

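```bash
python3 -m crank '[{"x":50,"y":4,"z":0,"roll":0.137,"claw":1},{"x":50,"y":4,"z":0,"roll":0.137,"claw":1},{"x":50,"y":4,"z":0,"roll":0.137,"claw":1},{"x":40,"y":4,"z":-10,"roll":0.137,"claw":1},{"x":16,"y":2,"z":-20,"roll":0,"claw":1},{"x":0,"y":0,"z":0,"roll":0,"claw":1}]'
python3 - <<'E'
from h import *
t=shot('top')
C=np.array([ray(t,255+u/5.4,140+v/5.4,.032)[:2] for u,v in((190,108),(110,200),(243,315),(327,225))]); print('lower half',C.mean(0),[np.linalg.norm(C[i]-C[(i+1)%4]).round(4) for i in range(4)],np.degrees(np.arctan2(*(C[:2].sum(0)-C[2:].sum(0))[::-1])))
f=shot('wrist','w3.png'); print(np.array(f['extrinsics']).round(4).tolist())
look('wrist',f,['ring_core','ring_core_grip'])
a=f['color'][:,100:500,::-1]; cv2.imwrite('pics/w3c.png',cv2.resize(a,None,fx=1.42,fy=1.42,interpolation=cv2.INTER_CUBIC))
E
```

```text
t: 7.95
eef_pos: [0.6738, -0.1141, 0.1225]
tcp_rot: [[0.643, 0.766, -0.005], [0.766, -0.643, 0.001], [-0.003, -0.005, -1.0]]
ft_force: [-0.1, -0.0, -1.5]
finger_gap: 0.0156
finger_force: 49.8
lower half [ 0.63590509 -0.16473021] [np.float64(0.0551), np.float64(0.0785), np.float64(0.0555), np.float64(0.0808)] 50.4743719774605
[[0.766, -0.6187, -0.1744, 0.7222], [-0.6428, -0.7386, -0.2031, -0.0584], [-0.0032, 0.2677, -0.9635, 0.2893], [0.0, 0.0, 0.0, 1.0]]
wrist ring_core 0.77 [ 0.67  -0.11   0.143] [265. 277.]
wrist ring_core 0.3 [ 0.647 -0.145  0.024] [278. 257.]
wrist ring_core_grip 0.79 [ 0.677 -0.117  0.139] [288. 276.]
wrist ring_core_grip 0.22 [ 0.508 -0.014  0.024] [ 35. 245.]
```

View pics/w3c.png

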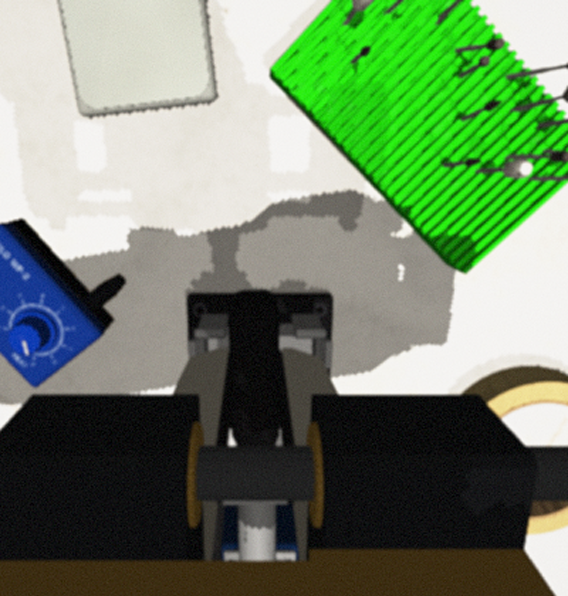

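The crop shows the grip between the fingers, its back end at crop (257,291). The base plate's +y edge runs from (188,294) to (332,293), and the rod below reaches toward the mould. Computing nest and the in-hand offset from these.

```bash
python3 - <<'E'
from h import *
f=shot('wrist'); s=manip.state(); T=np.array(s['eef_pos']);R=np.array(s['tcp_rot']); print(T)
g=cv2.cvtColor(f['color'],cv2.COLOR_RGB2GRAY).astype(float)
for u in (238,241,248,318,325,328): 
    p=np.diff(g[195:216,u]); v=195.5+p.argmin(); print('plate edge',u,v,ray(f,u,v,.010)[:2].round(4))
for v in (213,216):
    r=g[v,220:345]; d=np.diff(r); print('row',v,220.5+d[:40].argmin(),220.5+85+d[85:].argmax(), [ray(f,u,v,.010)[:2].round(4) for u in (220.5+d[:40].argmin(),305.5+d[85:].argmax())])
for u in (274,281,288):
    print(u,g[198:212,u].astype(int)); 
    for v in (204,205,206): print(v,(R.T@(ray(f,u,v,T[2]+.018)-T)).round(4))
p=(0.4750,-0.1325)
E
```

```text
[ 0.67421968 -0.11509213  0.12670827]
plate edge 238 205.5 [ 0.6479 -0.0953]
plate edge 241 205.5 [ 0.6498 -0.0968]
plate edge 248 204.5 [ 0.6547 -0.0999]
plate edge 318 205.5 [ 0.6974 -0.1368]
plate edge 325 205.5 [ 0.7017 -0.1405]
plate edge 328 205.5 [ 0.7036 -0.142 ]
row 213 230.5 331.5 [array([ 0.6391, -0.0961]), array([ 0.7019, -0.1488])]
row 216 230.5 332.5 [array([ 0.6373, -0.098 ]), array([ 0.7009, -0.1514])]
274 [133 117 110 103 102  84  58  25  12  11  11  18   8   2]
204 [ 0.0351 -0.0018 -0.018 ]
205 [ 0.0347 -0.0018 -0.018 ]
206 [ 0.0342 -0.0018 -0.018 ]
281 [147 152 142 136 121  87  49  22  11   5  15   2  16   8]
204 [ 0.0351  0.0012 -0.018 ]
205 [ 0.0347  0.0012 -0.018 ]
206 [ 0.0342  0.0012 -0.018 ]
288 [152 151 153 148 141 111  74  29  14   0   1   9   2   2]
204 [ 0.0351  0.0041 -0.018 ]
205 [ 0.0347  0.0041 -0.018 ]
206 [ 0.0342  0.0041 -0.018 ]
```

```bash
python3 -m crank '[{"x":4,"y":2,"z":-30,"roll":0,"claw":1},{"x":0,"y":0,"z":-30,"roll":0,"claw":1},{"x":0,"y":0,"z":-18,"roll":0,"claw":1},{"x":0,"y":0,"z":0,"roll":0,"claw":1}]'; python3 -m crank '[{"x":0,"y":0,"z":-4,"roll":0,"claw":1},{"x":0,"y":0,"z":-3,"roll":0,"claw":1},{"x":0,"y":0,"z":-3,"roll":0,"claw":1},{"x":0,"y":0,"z":0,"roll":0,"claw":1}]'
```

```text
t: 8.7
eef_pos: [0.6781, -0.1126, 0.0476]
tcp_rot: [[0.643, 0.766, -0.002], [0.766, -0.643, 0.0], [-0.001, -0.001, -1.0]]
ft_force: [0.2, -0.2, -1.3]
finger_gap: 0.0156
finger_force: 49.8
t: 9.2
eef_pos: [0.6789, -0.1126, 0.0383]
tcp_rot: [[0.643, 0.766, -0.0], [0.766, -0.643, 0.0], [-0.0, -0.0, -1.0]]
ft_force: [-0.5, 0.4, -1.2]
finger_gap: 0.0158
finger_force: 49.8
```

```bash
python3 -m crank '[{"x":0,"y":0,"z":-2,"roll":0,"claw":1},{"x":0,"y":0,"z":-2,"roll":0,"claw":1},{"x":0,"y":0,"z":0,"roll":0,"claw":1}]'
```

```text
t: 9.57
eef_pos: [0.6788, -0.1126, 0.0341]
tcp_rot: [[0.643, 0.766, -0.0], [0.766, -0.643, 0.0], [-0.0, -0.0, -1.0]]
ft_force: [-0.0, -0.8, -1.6]
finger_gap: 0.0157
finger_force: 49.8
```

```bash
python3 -m crank '[{"x":0,"y":0,"z":-2,"roll":0,"claw":1},{"x":0,"y":0,"z":-2,"roll":0,"claw":1},{"x":0,"y":0,"z":-2,"roll":0,"claw":1},{"x":0,"y":0,"z":0,"roll":0,"claw":1}]'
```

```text
t: 10.07
eef_pos: [0.6788, -0.1126, 0.028]
tcp_rot: [[0.643, 0.766, -0.0], [0.766, -0.643, 0.0], [-0.0, -0.0, -1.0]]
ft_force: [-0.3, -1.0, -1.8]
finger_gap: 0.0157
finger_force: 49.8
```

```bash
python3 -m crank '[{"x":0,"y":0,"z":-1,"roll":0,"claw":1},{"x":0,"y":0,"z":-1.5,"roll":0,"claw":1},{"x":0,"y":0,"z":0,"roll":0,"claw":1}]'
```

```text
t: 10.45
eef_pos: [0.6789, -0.1126, 0.0261]
tcp_rot: [[0.643, 0.766, 0.0], [0.766, -0.643, 0.0], [0.0, -0.0, -1.0]]
ft_force: [-0.7, 0.9, 3.5]
finger_gap: 0.0157
finger_force: 49.8
```

```bash
python3 -m crank '[{"x":0,"y":0,"z":0,"roll":0,"claw":0.2},{"x":0,"y":0,"z":0,"roll":0,"claw":0.2},{"x":0,"y":0,"z":0,"roll":0,"claw":0.2},{"x":0,"y":0,"z":20,"roll":0,"claw":0.2},{"x":0,"y":0,"z":60,"roll":0,"claw":0.2},{"x":0,"y":0,"z":60,"roll":0,"claw":-1},{"x":-20,"y":20,"z":60,"roll":0,"claw":-1},{"x":-30,"y":30,"z":60,"roll":0,"claw":-1},{"x":-30,"y":30,"z":0,"roll":0,"claw":-1},{"x":0,"y":0,"z":0,"roll":0,"claw":-1}]'
python3 - <<'E'
from h import *
f=shot('wrist','w4.png')
t=shot('top','top4.png')
a=cv2.resize(t['color'][140:235,255:350,::-1],None,fx=5,fy=5,interpolation=cv2.INTER_CUBIC)
s=shot('scene'); b=s['color'][190:300,170:345,::-1]; b=cv2.resize(b,(int(175*475/110*.43),int(475*.43)),interpolation=cv2.INTER_CUBIC)
b=cv2.resize(s['color'][222:286,195:259,::-1],(320,320),interpolation=cv2.INTER_CUBIC)
o=np.zeros((475,800,3),np.uint8); o[:,:475]=a; o[:320,480:]=b; cv2.imwrite('pics/c4.png',o)
look('top',t,['ring_core_grip','ring_core'])
look('wrist',f,['upper_half'])
E
```

```text
t: 11.7
eef_pos: [0.603, -0.0359, 0.2752]
tcp_rot: [[0.641, 0.768, 0.001], [0.768, -0.641, 0.002], [0.003, -0.001, -1.0]]
ft_force: [0.6, -0.4, -1.0]
finger_gap: 0.0828
finger_force: 0.0
top ring_core_grip 0.69 [ 0.369 -0.051  0.012] [245. 289.]
top ring_core_grip 0.54 [ 0.654 -0.141  0.036] [286. 171.]
top ring_core 0.88 [ 0.654 -0.141  0.036] [286. 171.]
top ring_core 0.73 [ 0.581 -0.225  0.033] [320. 202.]
top ring_core 0.47 [ 0.365 -0.047  0.015] [243. 291.]
```

View pics/c4.png

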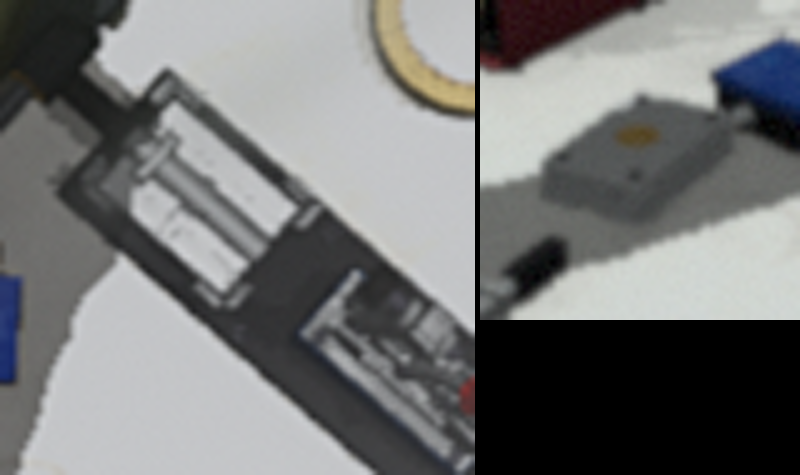

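The core sits right: rod in the groove, flange across the slot at crop (155,155). The upper half in the scene inset is too dim to show its channel side, so I'll look at its long side obliquely with the wrist camera.

```bash
python3 -m crank '[{"x":-30,"y":-30,"z":-10,"roll":-0.168,"claw":-1},{"x":-40,"y":-40,"z":-20,"roll":-0.168,"claw":-1},{"x":-38,"y":-37,"z":-30,"roll":-0.168,"claw":-1},{"x":0,"y":0,"z":-60,"roll":-0.168,"claw":-1},{"x":0,"y":0,"z":-55,"roll":0,"claw":-1},{"x":0,"y":0,"z":0,"roll":0,"claw":-1}]'
python3 - <<'E'
from h import *
f=shot('wrist','w5.png'); look('wrist',f,['upper_half'])
u,v=pix(f,[.4876,-.0125,.015]).astype(int); print(u,v)
u0,v0=max(0,u-80),max(0,v-60); a=f['color'][v0:v0+120,u0:u0+160,::-1]
cv2.imwrite('pics/w5c.png',cv2.resize(a,None,fx=4.8,fy=4.8,interpolation=cv2.INTER_CUBIC))
E
```

```text
t: 12.75
eef_pos: [0.4946, -0.1458, 0.0956]
tcp_rot: [[0.98, 0.198, -0.007], [0.198, -0.98, 0.001], [-0.006, -0.002, -1.0]]
ft_force: [-0.9, -0.0, 0.0]
finger_gap: 0.0929
finger_force: 0.0
wrist upper_half 0.59 [ 0.49  -0.017  0.022] [ 92. 189.]
90 189
```

View pics/w5c.png

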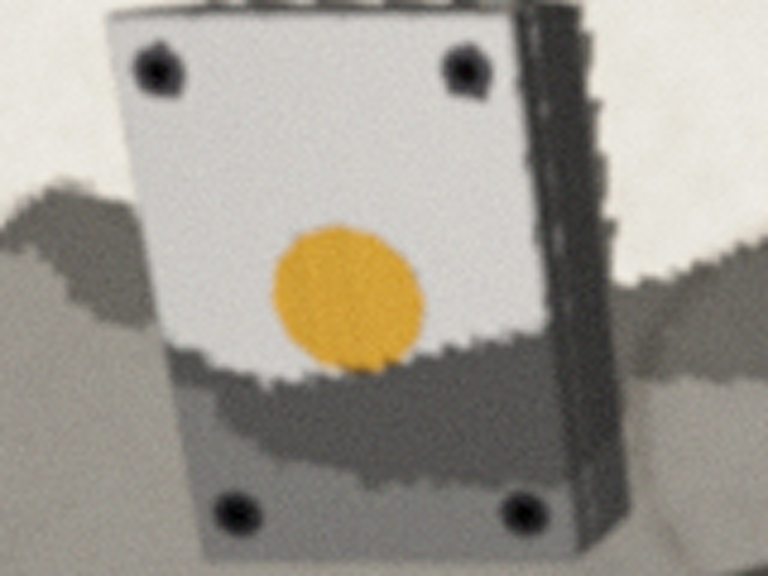

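The side facing the clamp (crop strip from x=520 to 610) is in shadow with no clear notch. I'll rectify the side face numerically.

```bash
cat > side.py <<'E'
from h import *
def side(f,s,c=np.array([.4876,-.0125]),ang=np.radians(11.7)):
    a=np.array([np.cos(ang),np.sin(ang)]); b=np.array([a[1],-a[0]])
    g=cv2.cvtColor(f['color'],cv2.COLOR_RGB2GRAY)
    P=[np.r_[c+a*y+b*s*.028,z] for y,z in((-.045,.026),(.045,.026),(.045,-.008),(-.045,-.008))]
    H=cv2.getPerspectiveTransform(np.float32([pix(f,p) for p in P]),np.float32([[0,0],[90,0],[90,34],[0,34]]))
    return cv2.warpPerspective(g,H,(91,35),flags=cv2.INTER_LINEAR)
E
python3 - <<'E'
from side import *
f=shot('wrist'); w=side(f,1); np.save('s1.npy',w); cv2.imwrite('pics/s1.png',w)
print('cols y mm:',list(range(-45,46,5)))
for r in range(0,35,2): print(26-r,w[r,::3])
E
```

```text
cols y mm: [-45, -40, -35, -30, -25, -20, -15, -10, -5, 0, 5, 10, 15, 20, 25, 30, 35, 40, 45]
26 [148 143 142  96  96  94  95  89  71  71  70  65  71  67 124 131 128 133
 134 123 135 130 109 135 133 103 139 136 125 121 132]
24 [150 146 136  75  75  76  74  68  60  59  59  60  54  56  76  71  69  75
  73  66  73  68  65  72  74  62  75  74  70 102 124]
22 [143 141 140  73  71  71  71  70  58  54  54  56  57  57  62  67  56  56
  55  57  54  71  58  53  66  53  58  61  62  78 112]
20 [143 138 140  75  79  74  76  73  59  59  59  58  58  60  73  82  57  66
  62  60  59  91  58  61  86  61  55  81  71  81  93]
18 [145 139 136  69  73  71  68  71  57  58  57  60  57  56  64  67  54  65
  57  58  57  78  56  56  67  56  61  76  58 124  71]
16 [144 140 140  65  69  67  59  66  54  58  53  56  48  49  53  58  52  53
  52  55  52  56  52  53  50  47  52  58  53 168 110]
14 [143 138 136  64  60  64  61  67  55  53  55  54  53  52  56  52  51  53
  52  56  54  51  50  55  53  53  49  55  53 190 184]
12 [144 144 135  65  65  63  62  64  54  50  56  55  53  52  52  51  55  54
  52  52  54  54  53
[... 628 characters left out ...]
65 143 122 146 178 110 203 161 134 156 190 223 226]
0 [142 138 140 135 136 126 126 126 125 120  99 102 101 101 168 226 205 139
 211 197 176 189 216 161 225 216 193 191 224 226 227]
-2 [140 135 135 134 131 129 127 127 122 125  97 100 100 112 220 232 222 192
 224 223 215 216 228 211 230 230 224 215 229 226 227]
-4 [134 136 139 135 132 134 130 131 123 122  92  98 101 138 232 229 224 221
 224 225 227 228 230 226 230 229 229 225 229 228 227]
-6 [131 135 143 138 139 138 139 135 125 116  85  97 100 148 229 228 227 225
 226 224 228 230 229 224 228 227 229 226 229 228 227]
-8 [128 141 143 144 143 144 139 142 137 105  85  95 100 133 229 227 225 226
 225 225 229 229 229 226 227 226 228 229 230 228 229]
```

No notch shows clearly on that side, but it's in shadow, so I'll compare the other side.

```bash
python3 -m crank '[{"x":0,"y":20,"z":55,"roll":0,"claw":-1},{"x":-10,"y":50,"z":30,"roll":0,"claw":-1},{"x":-10,"y":58,"z":0,"roll":0,"claw":-1},{"x":-15,"y":58,"z":0,"roll":0,"claw":-1},{"x":-15,"y":56,"z":-15,"roll":0,"claw":-1},{"x":0,"y":0,"z":-45,"roll":0,"claw":-1},{"x":0,"y":0,"z":0,"roll":0,"claw":-1}]'
python3 - <<'E'
from side import *
f=shot('wrist','w6.png'); w=side(f,-1); look('wrist',f,['upper_half'])
for r in range(6,33,2): print(26-r,w[r,::3])
u,v=pix(f,[.4876,-.0125,.011]).astype(int); print(u,v); a=f['color'][max(0,v-50):v+50,max(0,u-60):u+60,::-1]
g=np.clip(a.astype(float)*1.0,0,255).astype(np.uint8); g=cv2.resize(g,None,fx=4,fy=4,interpolation=cv2.INTER_CUBIC)
x=cv2.resize(np.vstack([cv2.normalize(w,None,0,255,cv2.NORM_MINMAX),cv2.normalize(np.load('s1.npy'),None,0,500,cv2.NORM_MINMAX,cv2.CV_32F).clip(0,255).astype(np.uint8)]),(300,400*70//120))
o=np.zeros((400,800,3),np.uint8); o[:g.shape[0],:g.shape[1]]=g; o[:x.shape[0],490:790]=x[:,:,None]; cv2.imwrite('pics/c6.png',o)
E
```

```text
t: 13.78
eef_pos: [0.446, 0.0978, 0.1237]
tcp_rot: [[0.979, 0.202, -0.001], [0.202, -0.979, 0.0], [-0.001, -0.001, -1.0]]
ft_force: [0.2, -0.2, 0.8]
finger_gap: 0.0931
finger_force: 0.0
wrist upper_half 0.85 [ 0.485 -0.004  0.02 ] [421. 186.]
20 [244 244 150 112 112 114 111 112 114 114 113 112 113 111 114 114 115 111
 109 116 111 112 113 108 123 212 205 214 195 148 244]
18 [243 244 124  95  93  97  94  95  92  94  91  93  94  90  93  89  93  92
  88  91  91  89  90  89 106 167 162 168 150 189 242]
16 [243 242 104  74  75  75  75  76  72  71  73  73  73  72  73  73  73  72
  72  74  70  71  73  70  85 117 114 119 103 219 242]
14 [244 241  89  63  63  64  66  61  63  60  60  62  62  58  63  63  62  60
  59  63  59  60  63  63  67  81  89  90  73 229 242]
12 [244 241  73  56  59  60  57  53  59  58  53  57  59  56  58  58  54  55
  56  58  60  57  57  56  58  70  81  72  64 231 243]
10 [244 239  76  56  55  58  54  54  60  56  58  58  57  56  59  57  57  57
  55  61  55  56  54  56  55  66  72  64  59 230 243]
8 [244 239  70  54  54  54  55  52  54  53  59  54  58  53  55  55  55  59
  
[... 265 characters left out ...]
 54  54  53  52  52  57  56  57  59 226 242]
2 [243 173  62  55  56  57  53  55  53  54  56  55  54  53  57  61  56  53
  54  54  56  55  51  51  52  62  65  67  68 231 242]
0 [239 150  66  54  60  56  58  56  57  56  59  55  59  60  66  69  67  57
  60  58  60  59  57  56  54  87  93  91 101 233 242]
-2 [224 141  76  67  68  64  68  68  69  66  71  67  69  70  78  83  77  71
  70  69  69  67  69  69  70 130 137 136 148 234 243]
-4 [209 139  96  83  80  78  80  82  81  80  84  79  85  85  97  96  87  81
  82  81  84  79  81  82  86 176 187 186 190 235 244]
-6 [188 140 102  94  91  90  91  93  97  93  93  93  95  97 106 105  98  94
  96  99  97  95  99  93 108 215 220 216 220 237 243]
427 182
```

View pics/c6.png

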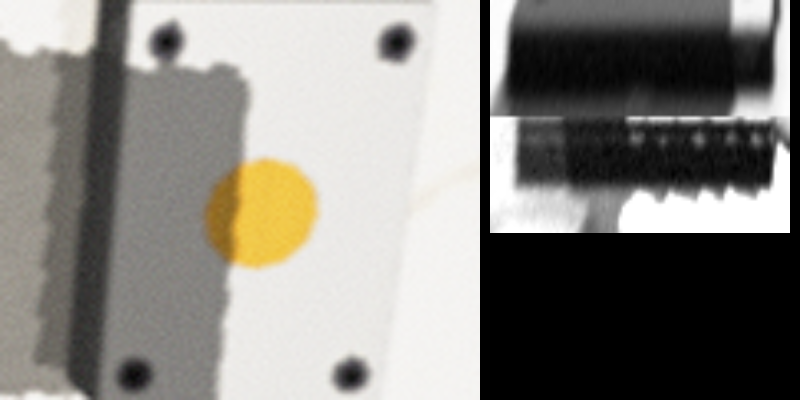

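The left inset shows the side facing away from the press. At mid-length on its lower edge there's a consistent small lighter notch (inset about (640,105)), so that is the channel (-x) side and the half's y axis is at about 12°. The tool is already turned right for it. Grasping.

```bash
python3 -m crank '[{"x":14,"y":-36,"z":0,"roll":0.003,"claw":-1},{"x":14,"y":-38,"z":0,"roll":0,"claw":-1},{"x":14,"y":-36,"z":0,"roll":0,"claw":-1},{"x":0,"y":0,"z":-40,"roll":0,"claw":-1},{"x":0,"y":0,"z":-45,"roll":0,"claw":-1},{"x":0,"y":0,"z":-30,"roll":0,"claw":-1},{"x":0,"y":0,"z":-2,"roll":0,"claw":-1},{"x":0,"y":0,"z":0,"roll":0,"claw":-1}]'
python3 -m crank '[{"x":0,"y":0,"z":0,"roll":0,"claw":1},{"x":0,"y":0,"z":0,"roll":0,"claw":1},{"x":0,"y":0,"z":0,"roll":0,"claw":1},{"x":0,"y":0,"z":0,"roll":0,"claw":1},{"x":0,"y":0,"z":0,"roll":0,"claw":1},{"x":0,"y":0,"z":0,"roll":0,"claw":1}]' 50
```

```text
t: 14.88
eef_pos: [0.4897, -0.0145, 0.008]
tcp_rot: [[0.98, 0.2, 0.002], [0.2, -0.98, -0.0], [0.002, 0.001, -1.0]]
ft_force: [-0.4, -0.2, 0.1]
finger_gap: 0.093
finger_force: 0.0
t: 15.62
eef_pos: [0.4884, -0.0127, 0.0065]
tcp_rot: [[0.979, 0.203, -0.0], [0.203, -0.979, 0.001], [-0.0, -0.001, -1.0]]
ft_force: [-0.9, 2.8, 6.2]
finger_gap: 0.0555
finger_force: 50.0
```

```bash
python3 -m crank '[{"x":0,"y":0,"z":15,"roll":0,"claw":1},{"x":0,"y":0,"z":45,"roll":0,"claw":1},{"x":0,"y":0,"z":55,"roll":0,"claw":1},{"x":28,"y":-28,"z":20,"roll":0.166,"claw":1},{"x":40,"y":-40,"z":0,"roll":0.166,"claw":1},{"x":40,"y":-40,"z":0,"roll":0.166,"claw":1},{"x":30,"y":-33,"z":0,"roll":0.166,"claw":1},{"x":10,"y":-10,"z":-20,"roll":0,"claw":1},{"x":0,"y":0,"z":-40,"roll":0,"claw":1},{"x":0,"y":0,"z":0,"roll":0,"claw":1}]'
python3 - <<'E'
from h import *
f=shot('wrist','w7.png'); f=shot('wrist','w7.png'); s=manip.state(); T=np.array(s['eef_pos']);R=np.array(s['tcp_rot']);print(T,R[:,0].round(4))
y=np.array([.6428,.766]);x=np.array([.766,-.6428]); print('tcp nest-coords',T[:2]@x,T[:2]@y)
g=cv2.cvtColor(f['color'],cv2.COLOR_RGB2GRAY)
for u in (250,265,278,292,305): print(u,g[100:330:5,u])
for m in masks('wrist','upper_half'):
    v,u=np.nonzero(m); print('upper',m.sum(),u.min(),u.max(),v.min(),v.max())
for m in masks('wrist','ring_core_grip'):
    v,u=np.nonzero(m); print('grip',m.sum(),u.min(),u.max(),v.min(),v.max())
E
```

```text
t: 16.88
eef_pos: [0.6336, -0.163, 0.0778]
tcp_rot: [[0.648, 0.762, -0.007], [0.762, -0.648, 0.002], [-0.003, -0.007, -1.0]]
ft_force: [-0.6, -0.4, -1.6]
finger_gap: 0.0556
finger_force: 50.0
[ 0.6358738  -0.16390829  0.08116313] [ 0.647   0.7625 -0.001 ]
tcp nest-coords 0.5924395767520163 0.28318593086685895
250 [233 232 231 233 233 232 236  29  46  36  28  44  47 202  84  82  92  63
  67  81  88  86  86  82  85  82  90  85  82  84  86  88 113 125  96  85
  80 113 129 127 126 126 129  33  26  30]
265 [ 90 138 143 145 143 155 164  19  30  19  29  39  70  81  82  87  46  55
  68  77  91  75  83  84  82  84  82  84  85  87  89  83 102  97  69  66
  68  72  99 114 129 130 128  36  29  38]
278 [ 44  36  34  42  34  40  42  40  37  33  35  18 123  58  60  60  60  52
  67  83  85  84  85  79  83  87  85  87  81  82  84  85 100 108  85  69
  70  98  99  98 105 126 129  26  29  30]
292 [ 14  21  11  14   3  12  11  15  22  26   6  12  50  56  55  64  45  50
  69  86  87  80  83  85  86  82  86  83  84  83  84  87 102 106  69  65
  65  71 106 109 125 127 129  30  27  27]
305 [229 233 232 233 233 230 220  26  40  10  11   5  67  91  91  79  68  63
  65  80 110 117 130 130 131 137 137 108  82  82  87  84 128 132  85  87
  83 125 134 133 129 131 126  31  30  25]
upper 15796 215 344 184 312
grip 3685 259 302 62 186
```

```bash
python3 - <<'E'
from h import *
f=shot('wrist'); s=manip.state(); T=np.array(s['eef_pos'])
g=cv2.cvtColor(f['color'],cv2.COLOR_RGB2GRAY)
y=np.array([.6428,.766]);x=np.array([.766,-.6428]); ny=.2832
P=lambda a,b,z:pix(f,np.r_[x*(.5924+a)+y*(b),z]).round(1)
ty=T[:2]@y; print(T,ty)
for a in(-.018,0,.018):
    print(a,'blk bot',P(a,ty+.040,T[2]-.0065),'blk top',P(a,ty+.040,T[2]+.0155),'plate z0',P(a,ny+.056,0),'plate z10',P(a,ny+.056,.01),'lower top',P(a,ny+.04,.032),'guide top y50',P(a,ny+.05,.047),'grip end bot/top',P(a,ny+.096,.02),P(a,ny+.096,.044), 'grip inner top',P(a,ny+.046,.044))
print('blk x edges top',P(-.028,ty+.03,T[2]+.0155),P(.028,ty+.03,T[2]+.0155))
for u in (240,250,318,328): print(u,'v125-145',g[125:145,u],'\n  v158-200',g[158:201,u])
for u in(276,281,286): print(u,'v50-75',g[50:80,u],'v150-200',g[150:200,u])
E
```

```text
[ 0.63712933 -0.16410536  0.08269394] 0.28384202540112957
-0.018 blk bot [238.4 181.7] blk top [232.8 191.9] plate z0 [249.7 137.4] plate z10 [248.6 138.5] lower top [246.3 168.5] guide top y50 [243.5 154.9] grip end bot/top [245.4  71.4] [241.4  66.9] grip inner top [244.2 161.3]
0 blk bot [275.6 181.6] blk top [275.2 191.7] plate z0 [276.4 137.2] plate z10 [276.3 138.4] lower top [276.2 168.3] guide top y50 [275.9 154.7] grip end bot/top [275.8  71.3] [275.4  66.8] grip inner top [276.  161.2]
0.018 blk bot [312.8 181.4] blk top [317.5 191.5] plate z0 [303.  137.1] plate z10 [304.  138.3] lower top [306.1 168.2] guide top y50 [308.4 154.6] grip end bot/top [306.1  71.2] [309.4  66.6] grip inner top [307.8 161. ]
blk x edges top [210.6 214.5] [340.1 213.9]
240 v125-145 [232 231 234 231 232 232 235 236 232 171  79  29  31  44  47  48  49  41
  51  43] 
  v158-200 [147 121  93  86  95 123 163 200 221 219 199 151 100  84  85  85  84  89
  85  91  86  82  80  87  85  78  74  63  62  66  62  64  64  64  67  68
  72  81  81  81  87  87  83]
250 v125-145 [234 232 233 234 233 234 234 232 19
[... 956 characters left out ...]
  65  65  60  66  66  65  65  65  61  61  60  48
  58  62  60  65  68  64  59  66  78  81  82  84  85  85]
281 v50-75 [243 243 243 243 244 243 244 242 238 236 234 232 230 233 232 206 136  59
  21  26  29  38  40  51  48  51  51  49  51  51] v150-200 [40 42 35 36 29 29 14 17 33 56 56 63 61 55 64 62 60 59 61 61 63 55 60 61
 60 60 62 62 58 62 62 62 63 56 58 46 52 61 61 59 70 68 61 71 73 81 86 87
 86 83]
286 v50-75 [242 243 243 243 244 244 242 243 244 243 241 245 244 244 242 244 241 203
 127  52  26  19  17  23  26  30  29  24  24  22] v150-200 [18 22 14 10 20  9 18 43 50 54 60 56 58 56 56 57 58 56 47 50 53 58 56 55
 62 50 55 57 53 58 53 54 57 51 52 51 51 61 63 68 66 62 63 70 69 82 80 82
 85 84]
```

```bash
python3 -m crank '[{"x":1.7,"y":2.1,"z":-15,"roll":0.005,"claw":1},{"x":0,"y":0,"z":-10,"roll":0,"claw":1},{"x":0,"y":0,"z":-4,"roll":0,"claw":1},{"x":0,"y":0,"z":-3,"roll":0,"claw":1},{"x":0,"y":0,"z":0,"roll":0,"claw":1}]'; python3 -m crank '[{"x":0,"y":0,"z":-2,"roll":0,"claw":1},{"x":0,"y":0,"z":-2,"roll":0,"claw":1},{"x":0,"y":0,"z":0,"roll":0,"claw":1}]'
```

```text
t: 17.75
eef_pos: [0.6382, -0.1623, 0.0492]
tcp_rot: [[0.643, 0.766, -0.0], [0.766, -0.643, -0.0], [-0.0, -0.0, -1.0]]
ft_force: [0.5, -0.0, -1.8]
finger_gap: 0.0553
finger_force: 50.0
t: 18.12
eef_pos: [0.6382, -0.1621, 0.0452]
tcp_rot: [[0.643, 0.766, -0.0], [0.766, -0.643, -0.0], [-0.0, 0.0, -1.0]]
ft_force: [0.0, 0.0, -2.2]
finger_gap: 0.0558
finger_force: 50.0
```

```bash
python3 -m crank '[{"x":0,"y":0,"z":-2,"roll":0,"claw":1},{"x":0,"y":0,"z":-2,"roll":0,"claw":1},{"x":0,"y":0,"z":-1,"roll":0,"claw":1},{"x":0,"y":0,"z":0,"roll":0,"claw":1}]'; python3 -m crank '[{"x":0,"y":0,"z":-1,"roll":0,"claw":1},{"x":0,"y":0,"z":-1,"roll":0,"claw":1},{"x":0,"y":0,"z":0,"roll":0,"claw":1}]'
```

```text
t: 18.62
eef_pos: [0.6382, -0.1622, 0.0402]
tcp_rot: [[0.643, 0.766, -0.0], [0.766, -0.643, -0.0], [-0.0, -0.0, -1.0]]
ft_force: [-0.3, 0.5, -3.4]
finger_gap: 0.0557
finger_force: 50.0
t: 19.0
eef_pos: [0.6383, -0.1622, 0.0386]
tcp_rot: [[0.643, 0.766, 0.0], [0.766, -0.643, 0.0], [0.0, 0.0, -1.0]]
ft_force: [-0.9, 0.1, 0.9]
finger_gap: 0.0555
finger_force: 50.0
```

```bash
python3 -m crank '[{"x":0,"y":0,"z":0,"roll":0,"claw":-0.5},{"x":0,"y":0,"z":0,"roll":0,"claw":-0.5},{"x":0,"y":0,"z":0,"roll":0,"claw":-0.5},{"x":0,"y":0,"z":15,"roll":0,"claw":-0.5},{"x":0,"y":0,"z":50,"roll":0,"claw":-0.5},{"x":0,"y":0,"z":60,"roll":0,"claw":1},{"x":0,"y":0,"z":60,"roll":0,"claw":1},{"x":0,"y":0,"z":45,"roll":0,"claw":1},{"x":0,"y":0,"z":0,"roll":0,"claw":1},{"x":0,"y":0,"z":0,"roll":0,"claw":1}]'
python3 - <<'E'
from h import *
f=shot('wrist','w8.png'); look('wrist',f,['upper_half','ring_core_grip'])
for m in masks('wrist','upper_half'):
    print('upper',m.sum(),cv2.minAreaRect((topts(f,m,.054)*1000).astype(np.float32)))
t=shot('top'); look('top',t,['upper_half','ring_core_grip','handle_grip'])
s=shot('scene'); look('scene',s,['upper_half','handle_grip'])
E
```

```text
t: 20.25
eef_pos: [0.6378, -0.1618, 0.2685]
tcp_rot: [[0.642, 0.766, 0.0], [0.766, -0.642, 0.0], [0.0, -0.0, -1.0]]
ft_force: [-0.4, 0.3, 0.1]
finger_gap: 0.0243
finger_force: 0.0
wrist upper_half 0.77 [ 0.632 -0.162  0.05 ] [275. 184.]
wrist upper_half 0.34 [ 0.683 -0.107  0.046] [278. 112.]
wrist ring_core_grip 0.62 [ 0.68  -0.114  0.037] [280. 119.]
wrist ring_core_grip 0.57 [ 0.37  -0.05   0.013] [ 55. 243.]
upper 3889 ((639.280029296875, -162.3095703125), (80.18463134765625, 56.89838409423828), 50.054508209228516)
upper 779 ((681.0744018554688, -110.16117095947266), (51.459171295166016, 16.252660751342773), 51.96173858642578)
top handle_grip 0.72 [ 0.533 -0.288  0.158] [356. 220.]
scene upper_half 0.55 [ 0.625 -0.167  0.053] [313. 234.]
scene handle_grip 0.75 [ 0.519 -0.294  0.154] [335. 226.]
```

The upper half is seated: its mask fits a 80 × 57 mm rectangle at 50.05° centred over the nest. Next the handle: closed fingers go into the gap behind it.

```bash
python3 -m crank '[{"x":-30,"y":-36,"z":0,"roll":0,"claw":1},{"x":-35,"y":-42,"z":0,"roll":0,"claw":1},{"x":-26,"y":-30,"z":0,"roll":0,"claw":1},{"x":0,"y":0,"z":0,"roll":0,"claw":1},{"x":0,"y":0,"z":-35,"roll":0,"claw":1},{"x":0,"y":0,"z":-35,"roll":0,"claw":1},{"x":0,"y":0,"z":-20,"roll":0,"claw":1},{"x":0,"y":0,"z":-14,"roll":0,"claw":1},{"x":0,"y":0,"z":0,"roll":0,"claw":1}]' 30
python3 - <<'E'
from h import *
f=shot('scene'); look('scene',f,['handle_grip','upper_half','clamp_foot'])
E
```

```text
t: 21.92
eef_pos: [0.5473, -0.2696, 0.1636]
tcp_rot: [[0.642, 0.767, -0.001], [0.767, -0.642, 0.001], [-0.0, -0.001, -1.0]]
ft_force: [0.4, -0.3, 0.3]
finger_gap: 0.0008
finger_force: 0.0
scene handle_grip 0.5 [ 0.518 -0.294  0.156] [335. 225.]
```

```bash
python3 -m crank '[{"x":-9.6,"y":-11.5,"z":1,"roll":0,"claw":1},{"x":-5.8,"y":-6.9,"z":1,"roll":0,"claw":1},{"x":-5.8,"y":-6.9,"z":0,"roll":0,"claw":1},{"x":0,"y":0,"z":0,"roll":0,"claw":1}]'
python3 -m crank '[{"x":-4.5,"y":-5.4,"z":-2.5,"roll":0,"claw":1},{"x":-3.5,"y":-4.2,"z":-4,"roll":0,"claw":1},{"x":-1,"y":-1.1,"z":-5,"roll":0,"claw":1},{"x":-1,"y":-1,"z":-5,"roll":0,"claw":1},{"x":0,"y":0,"z":0,"roll":0,"claw":1}]'
python3 - <<'E'
from h import *
for c in('scene','top'):
    f=shot(c,c+'9.png'); look(c,f,['handle_grip','clamp_foot'])
E
```

```text
t: 22.62
eef_pos: [0.525, -0.2969, 0.1666]
tcp_rot: [[0.644, 0.765, -0.0], [0.765, -0.644, -0.001], [-0.001, 0.0, -1.0]]
ft_force: [-0.1, -0.3, 0.9]
finger_gap: 0.0004
finger_force: 0.0
t: 23.25
eef_pos: [0.5155, -0.3071, 0.1491]
tcp_rot: [[0.643, 0.766, -0.001], [0.766, -0.643, 0.0], [-0.001, -0.001, -1.0]]
ft_force: [-0.7, 0.9, 0.4]
finger_gap: 0.0005
finger_force: 0.0
scene handle_grip 0.74 [ 0.497 -0.316  0.138] [338. 241.]
scene handle_grip 0.43 [ 0.619 -0.164  0.053] [311. 235.]
scene clamp_foot 0.49 [ 0.623 -0.174  0.139] [316. 202.]
top handle_grip 0.42 [ 0.548 -0.273  0.12 ] [346. 214.]
top handle_grip 0.25 [ 0.735 -0.303  0.025] [352. 141.]
```

```bash
python3 -m crank '[{"x":0.6,"y":0.8,"z":-7,"roll":0,"claw":1},{"x":0.6,"y":0.8,"z":-7,"roll":0,"claw":1},{"x":0.6,"y":0.8,"z":-5,"roll":0,"claw":1},{"x":0,"y":0,"z":-5,"roll":0,"claw":1},{"x":0,"y":0,"z":-6,"roll":0,"claw":1},{"x":0,"y":0,"z":-6,"roll":0,"claw":1},{"x":0,"y":0,"z":-6,"roll":0,"claw":1},{"x":0,"y":0,"z":0,"roll":0,"claw":1}]'
python3 -m crank '[{"x":0,"y":0,"z":-5,"roll":0,"claw":1},{"x":0,"y":0,"z":-5,"roll":0,"claw":1},{"x":0,"y":0,"z":0,"roll":0,"claw":1}]'
```

```text
t: 24.55
eef_pos: [0.5179, -0.3046, 0.1075]
tcp_rot: [[0.643, 0.766, -0.0], [0.766, -0.643, 0.0], [0.0, -0.0, -1.0]]
ft_force: [1.7, 1.2, 2.7]
finger_gap: 0.0002
finger_force: 1.2
t: 24.92
eef_pos: [0.5171, -0.3052, 0.0973]
tcp_rot: [[0.643, 0.766, -0.001], [0.766, -0.643, -0.0], [-0.001, -0.001, -1.0]]
ft_force: [0.1, -0.7, -1.1]
finger_gap: 0.0007
finger_force: 0.9
```

```bash
python3 -m crank '[{"x":0,"y":0,"z":-2,"roll":0,"claw":1},{"x":0,"y":0,"z":-2,"roll":0,"claw":1},{"x":0,"y":0,"z":-1,"roll":0,"claw":1},{"x":0,"y":0,"z":0,"roll":0,"claw":1}]'
```

```text
t: 25.42
eef_pos: [0.5173, -0.306, 0.093]
tcp_rot: [[0.644, 0.765, -0.0], [0.765, -0.644, -0.002], [-0.001, 0.001, -1.0]]
ft_force: [-3.7, -4.1, 2.9]
finger_gap: 0.0004
finger_force: 2.8
```

```bash
python3 -m crank '[{"x":0,"y":0,"z":-1,"roll":0,"claw":1},{"x":0,"y":0,"z":-1,"roll":0,"claw":1},{"x":0,"y":0,"z":0,"roll":0,"claw":1}]'
```

```text
t: 25.8
eef_pos: [0.5174, -0.3062, 0.0916]
tcp_rot: [[0.644, 0.765, 0.001], [0.765, -0.644, -0.002], [-0.001, 0.001, -1.0]]
ft_force: [-3.8, -3.2, 9.0]
finger_gap: 0.0006
finger_force: 6.1
```

```bash
python3 -m crank '[{"x":0,"y":0,"z":-2,"roll":0,"claw":1},{"x":0,"y":0,"z":0,"roll":0,"claw":1}]'; python3 -m crank '[{"x":0,"y":0,"z":15,"roll":0,"claw":1},{"x":0,"y":0,"z":50,"roll":0,"claw":1},{"x":0,"y":0,"z":60,"roll":0,"claw":1},{"x":-20,"y":20,"z":40,"roll":0,"claw":1},{"x":-40,"y":40,"z":0,"roll":0,"claw":1},{"x":0,"y":0,"z":0,"roll":0,"claw":1},{"x":0,"y":0,"z":0,"roll":0,"claw":1}]'
python3 - <<'E'
from h import *
for c in('scene','top'):
    f=shot(c,c+'10.png'); look(c,f,['handle_grip','clamp_foot','upper_half','ring_core_grip'])
    y=np.array([.6428,.766]);x=np.array([.766,-.6428])
    for Y,z in((-.185,.053),(-.187,.062),(-.193,.085)): p=np.r_[x*.5924+y*(.286+Y),z+.032]; print(p.round(3),pix(f,p).round())
    for m in masks(c,'handle_grip')[:1]:
        v,u=np.nonzero(m); print(m.sum(),u.mean(),v.mean())
E
```

```text
t: 26.05
eef_pos: [0.5174, -0.3062, 0.09]
tcp_rot: [[0.644, 0.765, 0.001], [0.765, -0.644, -0.001], [-0.001, 0.002, -1.0]]
ft_force: [-5.5, -2.8, 12.5]
finger_gap: 0.0004
finger_force: 9.2
t: 26.92
eef_pos: [0.4588, -0.2444, 0.2543]
tcp_rot: [[0.642, 0.767, 0.001], [0.767, -0.642, 0.0], [0.001, 0.001, -1.0]]
ft_force: [0.1, 0.1, 0.2]
finger_gap: 0.0004
finger_force: 0.0
scene handle_grip 0.86 [ 0.516 -0.298  0.086] [335. 258.]
scene clamp_foot 0.51 [ 0.533 -0.267  0.037] [326. 270.]
scene upper_half 0.57 [ 0.612 -0.17   0.058] [311. 235.]
scene upper_half 0.16 [ 0.348 -0.319  0.006] [291. 340.]
scene ring_core_grip 0.49 [ 0.362 -0.054  0.01 ] [198. 282.]
scene ring_core_grip 0.36 [ 0.679 -0.106  0.04 ] [306. 225.]
[ 0.519 -0.303  0.085] [338. 259.]
[ 0.517 -0.305  0.094] [339. 255.]
[ 0.514 -0.31   0.117] [340. 246.]
296 336.1317567567568 254.6689189189189
top handle_grip 0.55 [ 0.549 -0.272  0.101] [344. 214.]
top clamp_foot 0.42 [ 0.577 -0.228  0.013] [320. 205.]
top upper_half 0.72 [ 0.636 -0.161  0.056] [294. 177.]
top ring_core_grip 0.76 [ 0.367 -0.05   0.014] [245. 290.]
top ring_core_grip 0.44 [ 0.681 -0.109  0.043] [273. 159.]
[ 0.519 -0.303  0.085] [356. 228.]
[ 0.517 -0.305  0.094] [358. 229.]
[ 0.514 -0.31   0.117] [362. 230.]
119 342.3697478991597 214.27731092436974
```

```bash
python3 -c "
from workcell import manip
print(manip.hand_in())"
```

```text
the job is handed in; nothing more can be done
None
```

The job is handed in at about 27 s of the 72 s allowed: the core is in the groove, the upper half is seated between the guides, and the clamp handle was pushed to a firm stop and stayed down after release. The foot's pressing force could not be measured directly, and the hand-in returned no verdict.

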